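Log a scrapped piston at the engine bench

TASK

Log the rejected piston for the bench camera: press the green button right down and let it come back up, then point from above at the piston with the red paint stripe on its crown, fingertips a finger's width or two above the crown, and hold there for about two seconds. Then point down in the same way at the middle of the red scrap tray, and finish with the hand still there, pointing just above it. Leave the pistons, both trays, the red button box and the other things lying about untouched, and do not point at the other pistons or the blue tray.

Things in the scene. Friction and masses are not known exactly. Their poses are not given: they have to be found in the camera images.
- green (a joint): travel of the green push button, 0 m up to 0.007 m fully down; a spring brings it back up; about 5 N presses it right down; counts as pressed beyond 5 mm. Its grey box (90 x 110 mm, 50 mm tall, with a black collar 56 mm across and 12 mm tall round the cap) is fixed to the bench, on the left or the right of the work, and can change places with the red stop button
- green_top (a point): centre of the top face of the green button's round cap (40 mm in diameter), 73 mm above the bench and 11 mm above the collar when up; pressed straight down
- redstop (a joint): travel of the red stop button, same size and make as the green one but with a red cap on a yellow box; not to be pressed
- redstop_top (a point): centre of the top face of the red stop button's cap, 73 mm above the bench
- redstop_box: yellow box under the red stop button, 90 x 110 x 50 mm tall, fixed to the bench; origin at the centre of its underside; not to be touched
- piston_red: aluminium engine piston standing on its skirt, crown up: a cylinder 76 mm in diameter and 67 mm tall; a bright red paint stripe 66 x 17 mm runs across its crown along its own x axis. Origin at the centre of its underside, z up. Loose, must not be touched. Stands anywhere among the three pistons
- piston_red_crown (a point): centre of the crown (flat top) of the piston with the red stripe, 67 mm above the bench
- piston_a: aluminium engine piston standing on its skirt, crown up: a cylinder 76 mm in diameter and 67 mm tall; plain crown, no stripe. Origin at the centre of its underside. Loose, not to be touched or pointed at
- piston_a_crown (a point): centre of that plain piston's crown, 67 mm above the bench
- piston_b: aluminium engine piston standing on its skirt, crown up: a cylinder 76 mm in diameter and 67 mm tall; plain crown, no stripe. Origin at the centre of its underside. Loose, not to be touched or pointed at
- piston_b_crown (a point): centre of that plain piston's crown, 67 mm above the bench
- scrap_tray: open red plastic tray, 140 (x) x 170 (y) x 40 mm tall, walls and floor 4 mm, fixed to the bench, with a few small scraps under 20 mm high in it; origin at the centre of its underside. May change places with the blue tray
- scrap_tray_mouth (a point): middle of the red scrap tray at the height of its rim, 40 mm above the bench
- keep_tray: open blue plastic tray of the same size, fixed to the bench; not to be touched or pointed at; origin at the centre of its underside
- keep_tray_mouth (a point): middle of the blue tray at the height of its rim, 40 mm above the bench
- wrench: steel open-ended wrench lying loose on the bench near the right-hand side, about 18 cm long, 7 mm thick; origin under its middle; leave alone
- screwdriver: red-handled screwdriver lying loose on the bench near the left-hand side, about 20 cm long; origin under its middle; leave alone
- bearing: loose steel bearing ring 62 mm across, 18 mm tall, lying flat; origin at the centre of its underside; leave alone
- socket: loose steel socket standing up, 32 mm across, 45 mm tall; origin at the centre of its underside; leave alone
- grease: loose small grease tin, pale with yellow ends, 64 mm across, 60 mm tall, standing near the robot base; origin at the centre of its underside; leave alone
There are look-alikes about, which are no part of the job. What is shaped like the part that bears green but purple is not meant.

How it is judged:
By the outcome, as a careful person would: the job done as asked, in the order asked, and still so for the second after the job is handed in, with the robot touching nothing.
It also fails if it takes over 48 s, if anything falls off the work surface, if the arm or the gripper's body presses on something with over 40 N, if the wrist force passes 120 N, or if a joint passes its speed limit or range.

ROBOT

A 6-joint arm with a two-finger parallel gripper is mounted at the origin on the work surface. World frame = base frame: x ahead of the robot, y to its left, z up, the work surface at z = 0. Lengths are in m, angles in rad, forces in N, time in s.
With the tool pointing down it reaches from about 0.25 to 0.775 m from the base axis. Payload 4 kg.
Tool frame: the origin (TCP) lies between the finger pads, 19 mm behind the fingertips; this is the grasp point; z points along the fingers, y is the line along which they close (so a half turn about z gives the same grasp; the last joint's range is limited). The gripper opens to 94 mm and grips with 3 to 60 N. Pads are 16 mm wide; open, the fingers measure 119 mm over their backs; the gripper's body (75 mm by 177 mm) begins 78 mm behind the grasp point.
Start: joints at [-1.395, 0.087, 1.371, -0, 1.684, -0.103], TCP at [0.151, -0.529, 0.224] pointing down, gripper open.
Joint ranges: [-3.1, 3.1], [-0.76, 2.03], [0.27, 2.55], [-1.08, 4.22], [0.17, 2.65], [-2.57, 2.57]. Speed limits (rad/s): [2.79, 2.79, 3.14, 3.14, 3.14, 3.14].

INTERFACE

Orientations are given as [roll, pitch, yaw] about the fixed x, y, z axes, in that order (R = Rz(yaw) Ry(pitch) Rx(roll)).
In Python, from bench import robot gives the robot as it stands. The module is installed in compiled form; this text tells all that it offers.
- The arm moves only by the tool arm_command, never from a script. Its argument "targets" is a list of rows, each a list of 4 numbers: the shift along the world's x, y, z as a fraction of full scale, then the turn about the world's z as a fraction of full scale. A call has 1 to 8 rows; each row is the pose to reach, as a shift and turn from the pose commanded when the call began; what a row does not reach only later rows make up. Full scale, the value 1, is 0.5 m for a shift and 120 degrees for a turn. A row lasts 1/12 s, in which the tool goes at most 41.7 mm and 7.16 degrees, less where a joint would pass 70% of its speed; a pose out of reach is approached as far as the arm can. A call with a number of a shift or a turn outside -1 to 1 is refused whole. A call with a gripper value outside its range is refused whole. "claw" is the closure, from 0 (fully open) to 1 (shut), set as the call begins (left out, the last holds). The fingers move at their own pace and stop on an object; the grip force is fixed at half the most. Time passes only in rows, so rows that repeat a pose let the fingers close. It gives the time, the measured TCP pose, the force, the opening and the grip force at its end, in the units of the state.
- robot.get_obs(): the state, without advancing time (a new reading comes with each control period).
- robot.snapshot(name): name is "side" or "top"; returns the picture (420x560x3 uint8, red, green, blue); there is no depth.
- robot.camera_info(name): a dict with "vfov" (degrees; the focal length in pixels is half the picture's height over the tangent of half this angle, whatever the lens; pixels are square), "cx", "cy" (the principal point, pixels), "k1" (the pictures are not rectified: a ray, as slopes to the right and down, at radius r is drawn at 1 + k1 r^2 times it, then the intrinsics apply), "extrinsics" (4x4, takes a point from camera to world coordinates). Camera axes: x right, y up, looking along -z (the intrinsics and any distortion apply to the point x, -y, -z); pixel columns grow to the right and rows downward; lengths in m; the calibration is good to about 2 mm. A picture is of the moment at which its call begins. camera_info takes no time and is no camera call.
- robot.close_job(): hands the job in; it is judged then, once.
The state is a dict: "time": time; "joint_positions": joint angles; "qvel": joint speeds; "joint_torque": joint torques, N m; "tool_pos": TCP position; "ee_rot": TCP orientation; "wrist_force": force on the tool from outside, world axes, zero at the start; "wrist_torque": the same for the moment, N m; "width": finger opening in m; "finger_force": force on a finger pad.
Only numpy, scipy, OpenCV 4.12 (cv2) and the standard library are available. Lean on these libraries where they do the work, as an engineer would, in place of code of your own. Each camera call takes 0.05 s, during which the arm holds its last target. There are 200 camera calls.

## Working session

There is one attempt and no reset: what is moved stays moved. The work goes in short steps, Python scripts to look and compute and a tool call to move; the robot and the scene stay as the last step left them, time stands still between calls to the robot, and variables do not carry over. Pictures are saved under pics/ and viewed, at most 10 in all, crops included, and the job is handed in when it is done.

Besides the shell and the picture viewer there is one more tool, called after ">>>" by a JSON object that holds its "op" and its "data", one argument or row to a line. arm_command: Moves the arm, as the interface text tells. Shift numbers are shares of 0.5 m and turn numbers shares of 120 degrees, none past 1 either way. Its arguments: {"type":"object","properties":{"targets":{"type":"array"},"claw":{"type":"number"}},"required":["targets"]}

```bash
mkdir -p pics; python3 - <<'E'
from bench import robot
import cv2
for n in ("top","side"):
    cv2.imwrite(f"pics/{n}0.png",robot.snapshot(n)[:,:,::-1]); print(robot.camera_info(n))
o=robot.get_obs(); print(o["time"],o["tool_pos"],o["ee_rot"],o["width"])
E
```

```text
{'vfov': 51.34308848191317, 'cx': 272.7325695180572, 'cy': 222.87816506547716, 'k1': -0.014313039864094488, 'extrinsics': array([[ 1.64124552e-04,  9.91473991e-01, -1.30304636e-01,
         3.16365108e-01],
       [-9.99770205e-01, -2.63054854e-03, -2.12748170e-02,
         5.86118075e-02],
       [-2.14362004e-02,  1.30278185e-01,  9.91245723e-01,
         1.32413151e+00],
       [ 0.00000000e+00,  0.00000000e+00,  0.00000000e+00,
         1.00000000e+00]])}
{'vfov': 47.63819641943121, 'cx': 278.76882291342554, 'cy': 208.4260602201866, 'k1': -0.13561769145760103, 'extrinsics': array([[ 0.95795278,  0.19032567, -0.2147152 ,  0.17660932],
       [-0.28645716,  0.67715592, -0.67779212, -0.85923797],
       [ 0.01639443,  0.71079954,  0.70320355,  1.06218058],
       [ 0.        ,  0.        ,  0.        ,  1.        ]])}
0.1 [ 0.15127797 -0.528326    0.22322384] [-3.13961931e+00 -2.08589884e-04  2.78811298e-01] 0.09386147855265115
```

View pics/top0.png

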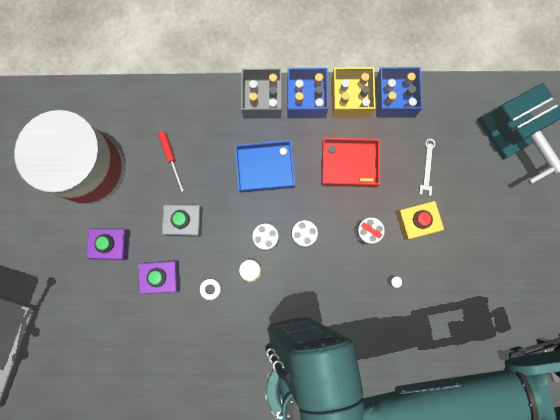

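View pics/side0.png

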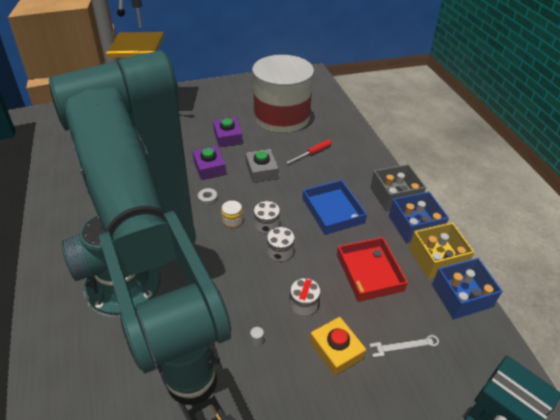

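Three green buttons show in the top view: (180,218) on a grey box, and (104,243) and (155,277) on purple boxes. The grey one fits the description. The striped piston is at (371,231), with plain ones at (265,237) and (304,233). The red tray is at (351,162) and the blue one at (265,166). I'll confirm these in an enlarged crop and measure.

```bash
cat > h.py <<'E'
import numpy as np
from scipy.optimize import fsolve
from bench import robot
def w(name,u,v,z):
    c=robot.camera_info(name); f=210/np.tan(np.radians(c["vfov"]/2))
    d=np.array([(u-c["cx"])/f,(v-c["cy"])/f])
    s=fsolve(lambda s:s*(1+c["k1"]*(s@s))-d,d)
    E=c["extrinsics"]; r=E[:3,:3]@[s[0],-s[1],-1]; o=E[:3,3]
    return (o+r*(z-o[2])/r[2]).round(4)
E
python3 - <<'E'
import cv2,numpy as np
from h import w
im=cv2.imread("pics/top0.png"); 
a=cv2.resize(im[190:250,140:220],None,fx=5,fy=5,interpolation=cv2.INTER_CUBIC)
b=cv2.resize(im[130:250,310:390],None,fx=5,fy=5,interpolation=cv2.INTER_CUBIC)
a=cv2.copyMakeBorder(a,0,300,0,0,cv2.BORDER_CONSTANT)
cv2.imwrite("pics/crop0.png",np.hstack([a,b]))
for n,l in (("top",dict(g=(180,218,.073),red=(371,231,.067),scrap=(351,162,.04),a=(304,233,.067),b=(265,237,.067),stop=(424,219,.073),grease=(250,270,.06))),
 ("side",dict(g=(262,156,.073),red=(305.5,290,.067),scrap=(371,266,.04),a=(281,238,.067),b=(267,211,.067),stop=(340,338,.073),grease=(232,208,.06)))):
    for k,p in l.items(): print(n,k,w(n,*p))
E
```

```text
top g [0.4959 0.3552 0.073 ]
top red [ 0.4572 -0.1979  0.067 ]
top scrap [ 0.6694 -0.1495  0.04  ]
top a [ 0.4519 -0.0048  0.067 ]
top b [0.4405 0.108  0.067 ]
top stop [ 0.4909 -0.3496  0.073 ]
top grease [0.3457 0.1512 0.06  ]
side g [0.496  0.3472 0.073 ]
side red [ 0.4614 -0.2016  0.067 ]
side scrap [ 0.6686 -0.1585  0.04  ]
side a [ 0.4528 -0.0145  0.067 ]
side b [0.4439 0.099  0.067 ]
side stop [ 0.4932 -0.3591  0.073 ]
side grease [0.3482 0.1464 0.06  ]
```

View pics/crop0.png

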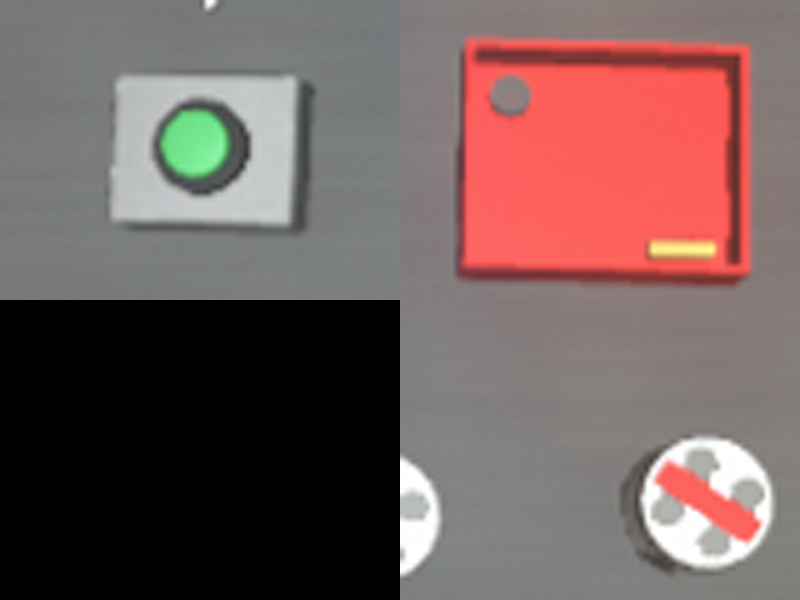

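The crop confirms it: grey box with the green cap at (178.5,218.4), red-striped crown at (371,230) and red tray rim centre at (351,161). The two cameras differ by about 8 mm in y. I'll settle that by looking at the fingertips once they're near the button.

>>> {"op": "arm_command", "data": {
  "targets": [
    [0.23, 0.6, 0, 0],
    [0.23, 0.6, 0, 0],
    [0.23, 0.6, 0, 0],
    [0.23, 0.6, 0, 0],
    [0.23, 0.6, 0, 0],
    [0.23, 0.6, 0, 0],
    [0.23, 0.6, 0, 0],
    [0.23, 0.6, 0, 0]
  ],
  "claw": 1
}}

```text
time: 0.77
tool_pos: [0.2666, -0.2258, 0.224]
ee_rot: [-3.141, -0.001, 0.28]
wrist_force: [0.9, 0.0, 0.1]
width: 0.0442
finger_force: 0.0
```

>>> {"op": "arm_command", "data": {
  "targets": [
    [0.23, 0.6, 0, 0],
    [0.23, 0.6, 0, 0],
    [0.23, 0.6, 0, 0],
    [0.23, 0.6, 0, 0],
    [0.23, 0.6, 0, 0],
    [0.23, 0.6, 0, 0],
    [0.23, 0.6, 0, 0],
    [0.23, 0.6, 0, 0]
  ]
}}

```text
time: 1.43
tool_pos: [0.3814, 0.0745, 0.2239]
ee_rot: [-3.141, -0.0, 0.282]
wrist_force: [-0.3, -0.0, 0.3]
width: 0.0006
finger_force: 0.0
```

>>> {"op": "arm_command", "data": {
  "targets": [
    [0.23, 0.56, 0, 0],
    [0.23, 0.56, 0, 0],
    [0.23, 0.56, 0, 0],
    [0.23, 0.56, 0, 0],
    [0.23, 0.56, 0, 0],
    [0.23, 0.56, 0, 0],
    [0.23, 0.56, 0, 0],
    [0.23, 0.56, 0, 0]
  ]
}}

```text
time: 2.1
tool_pos: [0.4967, 0.3559, 0.2214]
ee_rot: [-3.14, 0.003, 0.283]
wrist_force: [-0.3, -1.0, -0.1]
width: 0.0005
finger_force: 0.0
```

>>> {"op": "arm_command", "data": {
  "targets": [
    [0, 0, -0.08, 0],
    [0, 0, -0.16, 0],
    [0, 0, -0.2, 0],
    [0, 0, -0.2, 0],
    [0, 0, -0.2, 0]
  ]
}}

```text
time: 2.52
tool_pos: [0.4954, 0.3503, 0.1228]
ee_rot: [3.14, 0.004, 0.278]
wrist_force: [-0.1, 0.6, 1.1]
width: 0.0
finger_force: 0.0
```

```bash
python3 - <<'E'
from bench import robot
import cv2,numpy as np
t=robot.snapshot("top")[:,:,::-1]; s=robot.snapshot("side")[:,:,::-1]
f=lambda a:cv2.resize(a,None,fx=5,fy=5,interpolation=cv2.INTER_CUBIC)
cv2.imwrite("pics/g1.png",np.hstack([f(t[160:260,140:220]),f(s[90:190,220:300])]))
o=robot.get_obs();print(o["time"],o["tool_pos"],o["ee_rot"])
np.save("t1.npy",t);np.save("s1.npy",s)
from h import w
c=o["tool_pos"]
def proj(n,p):
    i=robot.camera_info(n);F=210/np.tan(np.radians(i["vfov"]/2));E=i["extrinsics"]
    q=E[:3,:3].T@(np.array(p)-E[:3,3]);s=np.array([q[0],-q[1]])/-q[2];s=s*(1+i["k1"]*(s@s))
    return s*F+[i["cx"],i["cy"]]
print("tip",proj("top",c-[0,0,.019]),proj("side",c-[0,0,.019]))
E
```

```text
2.6167 [0.4974875  0.35151231 0.12677231] [-3.1408136  -0.00370994  0.27837109]
tip [178.47715789 215.6896088 ] [262.01857391 146.84050552]
```

View pics/g1.png

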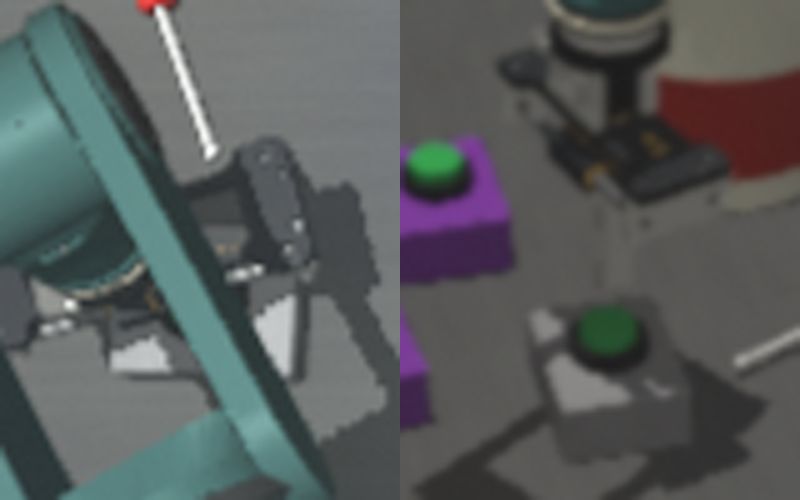

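```bash
python3 - <<'E'
from h import *
print(w("top",178.4,218.3,.073),w("side",261,155.3,.073),w("top",371,230,.067),w("top",350.8,161.2,.04))
import cv2
s=cv2.imread("pics/side0.png")
f=lambda a:cv2.resize(a,None,fx=4,fy=4,interpolation=cv2.INTER_CUBIC)
cv2.imwrite("pics/s2.png",f(s[225:345,270:430]))
E
```

```text
[0.495  0.3599 0.073 ] [0.4938 0.3518 0.073 ] [ 0.4601 -0.1979  0.067 ] [ 0.6719 -0.149   0.04  ]
```

View pics/s2.png

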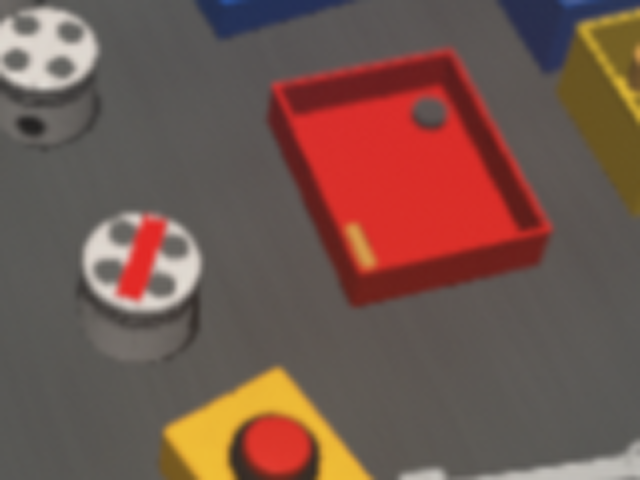

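>>> {"op": "arm_command", "data": {
  "targets": [
    [0, 0.01, -0.02, 0],
    [0, 0.01, -0.04, 0],
    [0, 0.01, -0.055, 0],
    [0, 0.01, -0.065, 0],
    [0, 0.01, -0.07, 0],
    [0, 0.01, -0.07, 0]
  ]
}}

```text
time: 3.12
tool_pos: [0.496, 0.3561, 0.0889]
ee_rot: [3.141, 0.001, 0.279]
wrist_force: [-1.6, -0.9, 2.3]
width: 0.0005
finger_force: 1.4
```

```bash
python3 - <<'E'
from h import *
print(w("side",305.1,289.9,.067),w("side",370.9,263.5,.04)); o=robot.get_obs(); print(o["tool_pos"],o["wrist_force"])
E
```

```text
[ 0.4605 -0.201   0.067 ] [ 0.6719 -0.1503  0.04  ]
[0.49600048 0.35608188 0.08894337] [-1.63196131 -0.92381289  2.30787176]
```

>>> {"op": "arm_command", "data": {
  "targets": [
    [0, 0, -0.004, 0],
    [0, 0, -0.008, 0],
    [0, 0, -0.01, 0],
    [0, 0, -0.01, 0]
  ]
}}

```text
time: 3.45
tool_pos: [0.4962, 0.3562, 0.0851]
ee_rot: [3.142, 0.0, 0.279]
wrist_force: [-3.0, -1.1, 3.7]
width: 0.0003
finger_force: 2.4
```

>>> {"op": "arm_command", "data": {
  "targets": [
    [0, 0, -0.004, 0],
    [0, 0, -0.006, 0],
    [0, 0, -0.006, 0]
  ]
}}

```text
time: 3.7
tool_pos: [0.4962, 0.3562, 0.0849]
ee_rot: [-3.142, -0.001, 0.279]
wrist_force: [-6.4, -3.4, 14.7]
width: 0.0005
finger_force: 7.3
```

>>> {"op": "arm_command", "data": {
  "targets": [
    [0, 0, 0.03, 0],
    [0, 0, 0.1, 0],
    [0, 0, 0.18, 0],
    [0, 0, 0.26, 0],
    [0, 0, 0.3, 0],
    [0, 0, 0.3, 0]
  ]
}}

```text
time: 4.2
tool_pos: [0.4991, 0.3577, 0.2387]
ee_rot: [-3.138, -0.014, 0.279]
wrist_force: [-0.0, -0.0, 1.9]
width: 0.0003
finger_force: 0.0
```

```bash
python3 - <<'E'
from bench import robot
import cv2
s=robot.snapshot("side")[:,:,::-1]
cv2.imwrite("pics/s3.png",cv2.resize(s[70:190,200:320],None,fx=5,fy=5,interpolation=cv2.INTER_CUBIC))
o=robot.get_obs();print(o["time"],o["tool_pos"],o["wrist_force"])
E
```

```text
4.25 [0.49799705 0.35705971 0.2348737 ] [-0.51166992 -0.04998403 -0.34634975]
```

View pics/s3.png

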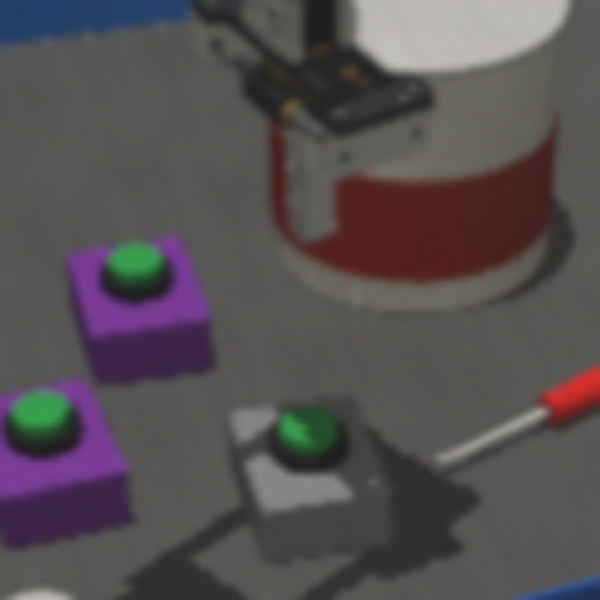

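The button is back up (cap at crop (310,430) stands proud of its collar), and the force jump showed it bottomed out. Next I go to the striped piston, passing between the trays and the plain pistons.

>>> {"op": "arm_command", "data": {
  "targets": [
    [0.1, -0.63, 0, 0],
    [0.1, -0.63, 0, 0],
    [0.1, -0.63, 0, 0],
    [0.1, -0.63, 0, 0],
    [0.1, -0.63, 0, 0],
    [0.1, -0.63, 0, 0],
    [0.1, -0.63, 0, 0],
    [0.1, -0.63, 0, 0]
  ]
}}

```text
time: 4.92
tool_pos: [0.5456, 0.0375, 0.228]
ee_rot: [3.141, 0.005, 0.276]
wrist_force: [1.3, 0.4, 0.1]
width: 0.0006
finger_force: 0.0
```

>>> {"op": "arm_command", "data": {
  "targets": [
    [-0.17, -0.48, 0, 0],
    [-0.17, -0.48, 0, 0],
    [-0.17, -0.48, 0, 0],
    [-0.17, -0.48, 0, 0],
    [-0.17, -0.48, 0, 0],
    [-0.17, -0.48, 0, 0],
    [-0.17, -0.48, 0, 0],
    [-0.17, -0.48, 0, 0]
  ]
}}

```text
time: 5.58
tool_pos: [0.4597, -0.2006, 0.2284]
ee_rot: [-3.139, 0.003, 0.274]
wrist_force: [-0.6, 0.7, 0.1]
width: 0.0005
finger_force: 0.0
```

>>> {"op": "arm_command", "data": {
  "targets": [
    [0, 0, 0, 0],
    [0, 0, 0, 0],
    [0, 0, 0, 0]
  ]
}}

```text
time: 5.83
tool_pos: [0.4618, -0.1972, 0.2306]
ee_rot: [-3.141, 0.0, 0.281]
wrist_force: [-0.1, 0.1, 0.7]
width: 0.0004
finger_force: 0.0
```

>>> {"op": "arm_command", "data": {
  "targets": [
    [0, 0, -0.07, 0],
    [0, 0, -0.14, 0],
    [0, 0, -0.2, 0],
    [0, 0, -0.225, 0],
    [0, 0, -0.236, 0],
    [0, 0, -0.236, 0]
  ]
}}

```text
time: 6.33
tool_pos: [0.461, -0.1972, 0.1117]
ee_rot: [-3.139, 0.002, 0.281]
wrist_force: [0.5, -0.5, -0.0]
width: 0.0007
finger_force: 0.0
```

```bash
python3 - <<'E'
from bench import robot
import cv2
s=robot.snapshot("side")[:,:,::-1]
cv2.imwrite("pics/s4.png",cv2.resize(s[220:340,240:400],None,fx=4,fy=4,interpolation=cv2.INTER_CUBIC))
o=robot.get_obs();print(o["time"],o["tool_pos"],o["wrist_force"])
E
```

```text
6.3833 [ 0.4618773  -0.19790182  0.11346265] [-0.05338284 -0.22599739  1.3475354 ]
```

View pics/s4.png

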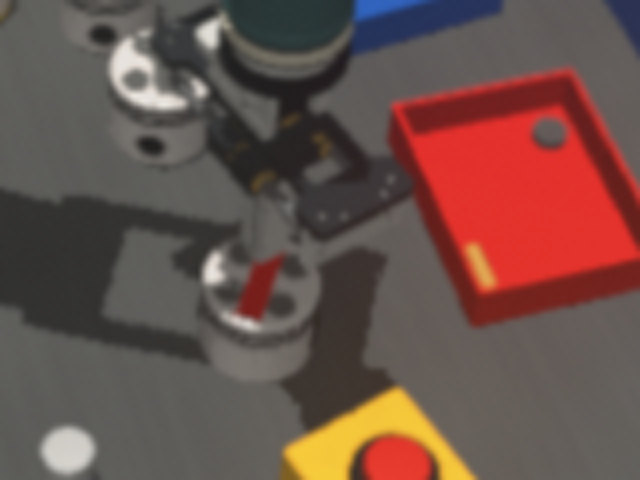

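The fingertips at crop (272,250) sit just above the striped crown (centre (262,280)), with no contact. I'll hold here.

>>> {"op": "arm_command", "data": {
  "targets": [
    [0, 0, 0, 0],
    [0, 0, 0, 0],
    [0, 0, 0, 0],
    [0, 0, 0, 0],
    [0, 0, 0, 0],
    [0, 0, 0, 0],
    [0, 0, 0, 0],
    [0, 0, 0, 0]
  ]
}}

```text
time: 7.05
tool_pos: [0.4613, -0.1988, 0.1133]
ee_rot: [3.142, -0.0, 0.279]
wrist_force: [-0.2, -0.5, 0.6]
width: 0.0006
finger_force: 0.0
```

>>> {"op": "arm_command", "data": {
  "targets": [
    [0, 0, 0, 0],
    [0, 0, 0, 0],
    [0, 0, 0, 0],
    [0, 0, 0, 0],
    [0, 0, 0, 0],
    [0, 0, 0, 0],
    [0, 0, 0, 0],
    [0, 0, 0, 0]
  ]
}}

```text
time: 7.72
tool_pos: [0.4614, -0.1988, 0.1133]
ee_rot: [3.141, 0.0, 0.279]
wrist_force: [-0.7, -0.4, 0.8]
width: 0.0001
finger_force: 0.0
```

>>> {"op": "arm_command", "data": {
  "targets": [
    [0, 0, 0, 0],
    [0, 0, 0, 0],
    [0, 0, 0, 0],
    [0, 0, 0, 0],
    [0, 0, 0, 0],
    [0, 0, 0, 0],
    [0, 0, 0, 0],
    [0, 0, 0, 0]
  ]
}}

```text
time: 8.38
tool_pos: [0.4614, -0.1988, 0.1133]
ee_rot: [3.142, 0.0, 0.279]
wrist_force: [-0.4, -0.1, -0.5]
width: 0.0008
finger_force: 0.0
```

>>> {"op": "arm_command", "data": {
  "targets": [
    [0, 0, 0, 0],
    [0, 0, 0.05, 0],
    [0, 0, 0.12, 0],
    [0, 0, 0.18, 0],
    [0, 0, 0.18, 0]
  ]
}}

```text
time: 8.8
tool_pos: [0.4643, -0.2004, 0.2109]
ee_rot: [3.132, -0.009, 0.279]
wrist_force: [0.6, -0.5, 0.7]
width: 0.0005
finger_force: 0.0
```

>>> {"op": "arm_command", "data": {
  "targets": [
    [0.42, 0.1, 0, 0],
    [0.42, 0.1, 0, 0],
    [0.42, 0.1, 0, 0],
    [0.42, 0.1, 0, 0],
    [0.42, 0.1, 0, 0],
    [0.42, 0.1, 0, 0],
    [0.42, 0.1, 0, 0],
    [0.42, 0.1, 0, 0]
  ]
}}

```text
time: 9.47
tool_pos: [0.6708, -0.1487, 0.202]
ee_rot: [-3.141, 0.003, 0.279]
wrist_force: [-0.5, 0.2, 0.1]
width: 0.0005
finger_force: 0.0
```

>>> {"op": "arm_command", "data": {
  "targets": [
    [0, 0, -0.07, 0],
    [0, 0, -0.14, 0],
    [0, 0, -0.2, 0],
    [0, 0, -0.225, 0],
    [0, 0, -0.236, 0],
    [0, 0, -0.236, 0],
    [0, 0, -0.236, 0],
    [0, 0, -0.236, 0]
  ]
}}

```text
time: 10.13
tool_pos: [0.6728, -0.1495, 0.0888]
ee_rot: [3.138, -0.005, 0.278]
wrist_force: [0.6, -0.2, -0.9]
width: 0.0004
finger_force: 0.0
```

```bash
python3 - <<'E'
from bench import robot
import cv2
s=robot.snapshot("side")[:,:,::-1]
cv2.imwrite("pics/s5.png",s)
o=robot.get_obs();print(o["time"],o["tool_pos"],o["wrist_force"])
E
```

```text
10.1833 [ 0.67276603 -0.1493737   0.08864759] [ 0.96624312 -0.35178066 -0.20588597]
```

View pics/s5.png

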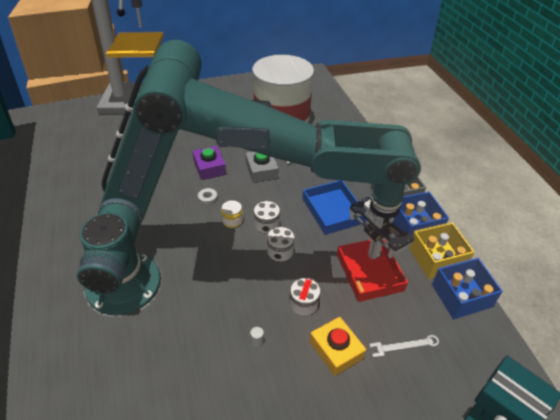

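The hand points down at the middle of the red tray, fingertips near (375,255) and about 29 mm above the rim, and everything else is where it was. I'll lower slightly, hold, then hand in.

>>> {"op": "arm_command", "data": {
  "targets": [
    [0, 0, -0.01, 0],
    [0, 0, -0.01, 0],
    [0, 0, -0.01, 0],
    [0, 0, -0.01, 0],
    [0, 0, -0.01, 0],
    [0, 0, -0.01, 0],
    [0, 0, -0.01, 0],
    [0, 0, -0.01, 0]
  ]
}}

```text
time: 10.85
tool_pos: [0.6714, -0.1488, 0.0803]
ee_rot: [3.141, 0.0, 0.279]
wrist_force: [0.4, -0.0, -0.2]
width: 0.0003
finger_force: 0.0
```

>>> {"op": "arm_command", "data": {
  "targets": [
    [0, 0, 0, 0],
    [0, 0, 0, 0],
    [0, 0, 0, 0],
    [0, 0, 0, 0],
    [0, 0, 0, 0],
    [0, 0, 0, 0],
    [0, 0, 0, 0],
    [0, 0, 0, 0]
  ]
}}

```text
time: 11.52
tool_pos: [0.6714, -0.1488, 0.0803]
ee_rot: [3.141, 0.0, 0.279]
wrist_force: [-0.6, 0.0, 0.3]
width: 0.0006
finger_force: 0.0
```

>>> {"op": "arm_command", "data": {
  "targets": [
    [0, 0, 0, 0],
    [0, 0, 0, 0],
    [0, 0, 0, 0],
    [0, 0, 0, 0],
    [0, 0, 0, 0],
    [0, 0, 0, 0],
    [0, 0, 0, 0],
    [0, 0, 0, 0]
  ]
}}

```text
time: 12.18
tool_pos: [0.6714, -0.1488, 0.0803]
ee_rot: [3.142, 0.0, 0.279]
wrist_force: [0.1, 0.3, 0.2]
width: 0.0001
finger_force: 0.0
```

```bash
python3 -c "
from bench import robot
o=robot.get_obs();print(o['time'],o['tool_pos']);print(robot.close_job())"
```

```text
12.1833 [ 0.67136163 -0.14877003  0.08027429]
the job is handed in; nothing more can be done
None
```

I pressed the green button right down and it came back up, held about 27 mm above the red-striped crown for just over 2 s, and handed the job in at 12.2 s with the hand about 21 mm above the middle of the red scrap tray; I saw nothing else touched, and no verdict came back.

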